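# Uncover the desk sockets

## Robot

A 6-joint arm with a two-finger parallel gripper is mounted at the origin on the work surface. World frame = base frame: x ahead of the robot, y to its left, z up, the work surface at z = 0. Lengths are in mm, angles in rad, forces in N, time in s.
With the tool pointing down it reaches from about 275 to 750 mm from the base axis. Payload 10.2 kg.
Tool frame: the origin (TCP) lies at the very end of the fingers, on their centre line; the grasp point (between the pads) lies 19 mm behind it; z points along the fingers, x is the direction in which the jaws open and shut, and the axes are right-handed (so a half turn about z gives the same grasp; the last joint's range is limited). The gripper opens to 85 mm and grips with 20 to 120 N. Pads are 22 mm wide; open, the fingers measure 114 mm over their backs; the gripper's body (76 mm by 85 mm) begins 54 mm behind the grasp point. The pads swing forward as they close: fully open they stand 13 mm farther back than shut.
Start: joints at [0.993, 0.313, 1.498, -0, 1.331, -0.223], TCP at [182.399, 492.302, 231.294] pointing down, gripper open.
Joint ranges: [-2.94, 2.94], [-0.97, 2.17], [0.19, 2.56], [-1.23, 4.37], [0.02, 3.11], [-2.88, 2.88]. Speed limits (rad/s): [2.39, 2.39, 3.01, 3.14, 3.14, 3.14].

## Interface

Orientations are given as a unit quaternion [w, x, y, z].
In Python, from rig import telemetry, capture, camera_model, finish_job gives the robot as it stands.
- The arm moves only by the shell command python3 -m inch 'ROWS' [FORCE]. ROWS is JSON, a list of rows, each a list of 5 numbers: the shift along the tool's x, y, z in m, then the turn about the tool's z in rad, then the finger opening in m, from 0 to 0.0854. A call has exactly 5 rows; each row shifts and turns the pose as measured when the row begins, along the tool's axes as they then stand; what a row does not reach is not made up. A row lasts 1/12 s, in which the tool goes at most 41.7 mm and 7.16 degrees, less where a joint would pass 70% of its speed; a pose out of reach is approached as far as the arm can. A call with a gripper value outside its range is refused whole. The fingers move at their own pace and stop on an object; FORCE is the grip in N (left out, the last holds). Time passes only in rows, so rows that do not move let the fingers close, or fill a call up. It gives the time, the measured TCP pose, the force and the opening at its end, in the units of the state.
- telemetry.sense(): the state, without advancing time (a new reading comes with each control period).
- capture(name): name is "side" or "top"; returns the picture (400x640x3 uint8, blue, green, red); there is no depth.
- camera_model(name): a dict with "mtx" (3x3 intrinsics, pixels), "k1" (the pictures are not rectified: a ray, as slopes to the right and down, at radius r is drawn at 1 + k1 r^2 times it, then the intrinsics apply), "camera_from_world" (4x4, takes a point from world to camera coordinates). Camera axes: x right, y down, z forward; pixel columns grow to the right and rows downward; lengths in mm; the calibration is good to about 2 mm. A picture is of the moment at which its call begins. camera_model takes no time and is no camera call.
- finish_job(): hands the job in, once; it reports no verdict.
The state is a dict: "time_s": time; "joints": joint angles; "dq": joint speeds; "tau": joint torques, N m; "eef_pos": TCP position; "ee_rot": TCP orientation; "force": force on the tool from outside, world axes, zero at the start; "wrist_torque": the same for the moment, N m; "grip_width": opening from 0.0 (shut) to 1.0 (fully open).
Only numpy, scipy, OpenCV 4.12 (cv2) and the standard library are available. Lean on these libraries where they do the work, as an engineer would, in place of code of your own. Each camera call takes 0.05 s, during which the arm holds its last target. There are 200 camera calls.

## Task

I need to plug in my laptop: on the box with the orange cover, slide the cover fully open, all the way into its empty bay, so that the sockets under it are uncovered. The cover is flush and has no handle, so press down on it and drag it along. Leave the grey cover of the other box and the mug as they are.

Things in the scene. Friction and masses are not known exactly. Their poses are not given: they have to be found in the camera images.
- power_box: Black box fixed to the desk, 100 (its x) by 190 (its y) by 40 mm high; origin: centre of its underside. A 12 mm wide rim, 40 mm up, frames a recess 76 by 165 mm: its -y half holds two sockets under the orange cover, its +y half is the empty bay with a black floor 34 mm up. The cover opens along the box's +y, into the bay.
- power_top (a point): Centre of the upper face of the orange cover, a smooth plastic plate 74 (box x) by 82 (box y) by 4 mm, captive, flush with the rim, 40 mm above the desk. Axes as the box's; it moves with the cover. It is sprung: it sinks up to 4 mm when pressed (about 2.5 N to begin, 14 N at the bottom, where it is rigid).
- power_cover (a joint): How far the orange cover is open, in m: 0 closed (over the sockets), 0.080 fully open (against its end stop, in the bay). It grows as the cover slides to the box's +y; sliding takes about 1.5 N and it stays where it is left.
- clip_top (a point): Centre of the upper face of the grey cover of the other box, a paper-clip box of the same make and size (also fixed to the desk, and its grey cover slides in the same way). Leave this cover where it is.
- mug: White mug, 80 mm across and 90 mm high, standing loose on the desk; origin at the centre of its underside. Bystander.
There are look-alikes about, which are no part of the job. What is shaped like the power_box but brown, green or purple is not meant.

How it is judged (in metres and radians):
At the end, for the whole second after the job is handed in: The orange cover is open to within 12 mm of its end stop (joint above 0.068 m) and at rest; the grey cover lies within 12 mm of where it was; the mug stands upright (within 0.2 rad) within 30 mm of where it was (value of joint power_cover above 0.068 m and velocity of joint power_cover below 0.005 m/s and distance of clip_top from where it was at the start of the episode below 0.012 m and distance of mug from where it was at the start of the episode below 0.03 m and angle between mug's own z axis and vertical below 0.2 rad); the robot touches nothing.
It fails at once if the grey cover was slid (more than 12 mm) (distance of clip_top from where it was at the start of the episode above 0.012 m).
It fails at once if the mug was pushed (more than 30 mm) or tipped (distance of mug from where it was at the start of the episode above 0.03 m or angle between mug's own z axis and vertical above 0.3 rad).
It also fails if it takes over 29 s, if anything falls off the work surface, if the arm or the gripper's body presses on something with over 40 N, if the wrist force passes 120 N, or if a joint passes its speed limit or range.

## Working session

There is one attempt and no reset: what is moved stays moved. The work goes in short steps, Python scripts to look and compute and a shell command to move; the robot and the scene stay as the last step left them, time stands still between calls to the robot, and variables do not carry over. Pictures are saved under pics/ and viewed, about 8 in all and at most 12, crops included, and the job is handed in when it is done.

```bash
mkdir -p pics; ls; python3 - <<'E'
from rig import telemetry,capture,camera_model
import cv2,numpy as np
for n in("top","side"):
    im=capture(n); cv2.imwrite(f"pics/{n}0.png",im)
    m=camera_model(n); print(n,np.round(m["mtx"],1).tolist(),m["k1"],np.round(m["camera_from_world"],3).tolist())
s=telemetry.sense();print(s)
E
```

```text
pics
top [[421.7, 0.0, 318.8], [0.0, 421.7, 199.5], [0.0, 0.0, 1.0]] -0.051701617527492055 [[0.031, -1.0, -0.006, 96.56], [-0.996, -0.03, -0.084, 504.984], [0.083, 0.008, -0.996, 1028.977], [0.0, 0.0, 0.0, 1.0]]
side [[416.7, 0.0, 319.6], [0.0, 416.7, 198.8], [0.0, 0.0, 1.0]] -0.09804872784450828 [[0.998, -0.053, -0.019, -496.388], [-0.05, -0.675, -0.736, 140.923], [0.026, 0.736, -0.677, 1078.27], [0.0, 0.0, 0.0, 1.0]]
{'time_s': 0.1, 'joints': array([ 9.92582491e-01,  3.13386794e-01,  1.49832229e+00, -3.83223008e-05,
        1.33100814e+00, -2.23400272e-01]), 'dq': array([-0.00060853, -0.00171088, -0.00206631,  0.00055138, -0.00044883,
        0.00116073]), 'tau': array([ 2.19682741e-03, -4.12899828e+01, -2.60138118e+01, -1.90296187e-04,
        3.10830786e-03, -1.95330250e-05]), 'eef_pos': array([182.29083186, 492.10226858, 230.81063014]), 'ee_rot': array([ 2.28208587e-04,  8.20794300e-01,  5.71223599e-01, -5.14227721e-04]), 'force': array([ 0.5388728 , -0.41647779, -0.70601371]), 'wrist_torque': array([ 0.03234994, -0.01963921, -0.0295419 ]), 'grip_width': 0.9980433208179271}
```

View pics/top0.png

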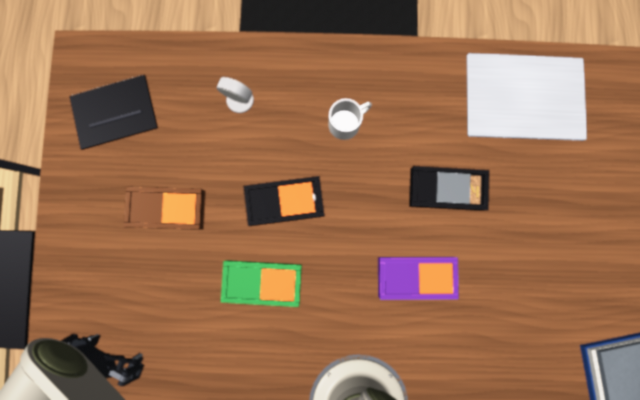

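View pics/side0.png

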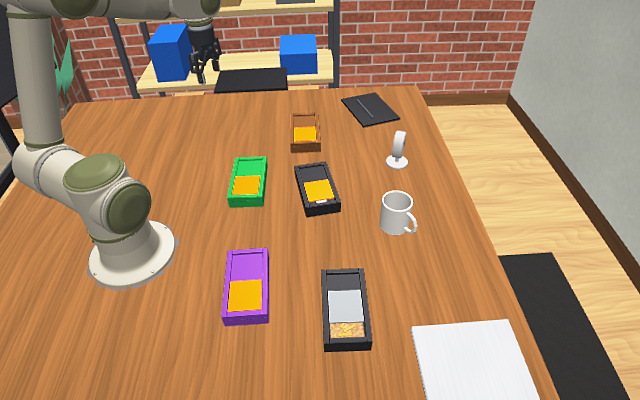

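The top view shows the black box with the orange cover at about (284,201). Its cover is at (296,198) and the empty bay is on the left. A pale sliver of socket at (314,197) shows the cover is slightly open already. The mug is at (345,118) and the grey-cover box at (450,188). In the side view the same box is at (317,188). Next I'll measure it.

```bash
cat > h.py <<'E'
import cv2,numpy as np
from rig import camera_model
def cast(n,uv,z):
    m=camera_model(n);K=np.array(m["mtx"]);T=np.array(m["camera_from_world"])
    p=cv2.undistortPoints(np.float64(uv).reshape(-1,1,2),K,np.array([m["k1"],0,0,0.]))[:,0]
    R=T[:3,:3];c=-R.T@T[:3,3];d=np.c_[p,np.ones(len(p))]@R
    return c+d*((z-c[2])/d[:,2])[:,None]
def rect(n,mask,near,z):
    cs,_=cv2.findContours(mask.astype(np.uint8),cv2.RETR_EXTERNAL,cv2.CHAIN_APPROX_NONE)
    c=min((c for c in cs if cv2.contourArea(c)>80),key=lambda c:np.hypot(*(np.array(cv2.minAreaRect(c)[0])-near)))
    P=cast(n,c[:,0],z)[:,:2]
    return cv2.minAreaRect(P.astype(np.float32))
def orange(im):
    h=cv2.cvtColor(im,cv2.COLOR_BGR2HSV);return cv2.inRange(h,(8,165,200),(28,255,255))
E
python3 - <<'E'
import cv2,numpy as np
from h import *
for n,a,b in(("top",(296,198),(284,201)),("side",(319,190),(317,188))):
    im=cv2.imread(f"pics/{n}0.png")
    print(n,"cover",rect(n,orange(im),a,40))
    k=cv2.morphologyEx(((im.max(2)<75)*255).astype(np.uint8)|orange(im),cv2.MORPH_CLOSE,np.ones((5,5)))
    print(n,"box",rect(n,k,b,40))
E
```

```text
top cover ((500.6595153808594, 167.42938232421875), (73.25057220458984, 81.52909088134766), 9.323516845703125)
top box ((494.7581481933594, 198.3546142578125), (98.13180541992188, 186.140380859375), 9.232040405273438)
side cover ((502.92340087890625, 165.35772705078125), (73.8128890991211, 84.5119857788086), 9.04178524017334)
side box ((496.986328125, 181.30125427246094), (101.95108795166016, 229.95404052734375), 9.174368858337402)
```

```bash
python3 -m inch '[[0,0,0,-0.105,0],[0,0,0,-0.105,0],[0,0,0,-0.105,0],[0,0,0,-0.105,0],[0,0,0,-0.105,0]]' 30
cat >> h.py <<'E'
def go(x,y,z):
    from rig import telemetry
    from scipy.spatial.transform import Rotation as Ro
    s=telemetry.sense();R=Ro.from_quat(s["ee_rot"],scalar_first=True)
    print("t",s["time_s"],"pos",s["eef_pos"].round(1),"F",s["force"].round(1),"w",s["grip_width"],"tool shift",R.inv().apply(np.array([x,y,z])-s["eef_pos"]).round(1),"xang",np.degrees(np.arctan2(*R.as_matrix()[[1,0],0])).round(1))
E
python3 -c "from h import *;go(501.5,166.5,120)"
```

```text
time_s: 0.52
eef_pos: [181.8, 491.4, 229.0]
ee_rot: [0.0, 0.637, 0.771, -0.003]
force: [-0.5, 0.1, -0.6]
grip_width: 0.299
t 0.5167 pos [181.8 491.4 229. ] F [-0.5  0.1 -0.6] w 0.29852893540752984 tool shift [-379.1  252.8  109.5] xang 100.9
```

```bash
python3 -m inch '[[-0.03,0.02,0,0,0],[-0.03,0.02,0,0,0],[-0.03,0.02,0,0,0],[-0.03,0.02,0,0,0],[-0.03,0.02,0,0,0]]'; python3 -m inch '[[-0.03,0.02,0.005,0,0],[-0.03,0.02,0.005,0,0],[-0.03,0.02,0.005,0,0],[-0.03,0.02,0.005,0,0],[-0.03,0.02,0.005,0,0]]'
python3 -c "from h import *;go(501.5,166.5,100)"
```

```text
time_s: 0.93
eef_pos: [308.6, 362.3, 227.2]
ee_rot: [-0.001, 0.63, 0.777, -0.004]
force: [1.5, 1.8, 0.1]
grip_width: -0.0
time_s: 1.35
eef_pos: [442.1, 228.6, 201.4]
ee_rot: [-0.001, 0.629, 0.777, -0.004]
force: [0.7, -0.0, 0.5]
grip_width: 0.002
t 1.35 pos [442.1 228.6 201.4] F [ 0.7 -0.   0.5] w 0.0024386639553959748 tool shift [-72.7  45.9 101.4] xang 102.0
```

```bash
python3 -m inch '[[-0.016,0.01,0.02,0.012,0],[-0.016,0.01,0.02,0.012,0],[-0.016,0.01,0.02,0.012,0],[-0.016,0.01,0.02,0.012,0],[-0.01,0.007,0.02,0,0]]'
python3 - <<'E'
from h import *
from rig import capture
go(501.5,166.5,50)
for n in("top","side"):
    im=capture(n);cv2.imwrite(f"pics/{n}1.png",im)
    if n=="side":cv2.imwrite("pics/s1c.png",cv2.resize(im[100:250,230:430],None,fx=4,fy=4))
E
```

```text
time_s: 1.77
eef_pos: [508.3, 156.3, 99.2]
ee_rot: [0.001, 0.651, 0.759, -0.002]
force: [-0.6, -0.1, -0.1]
grip_width: -0.003
t 1.7667 pos [508.3 156.3  99.2] F [-0.6 -0.1 -0.1] w -0.0030357066464236884 tool shift [11.3 -5.2 49.2] xang 98.8
```

View pics/s1c.png

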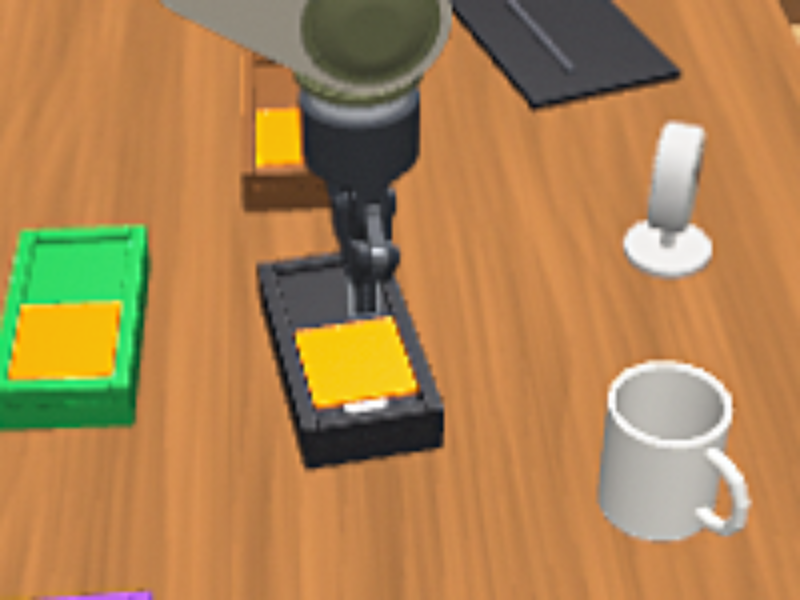

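The close view (crop of the side camera) shows the shut fingertips above the box at about (368,310) in the crop. The cover is still where it was and the mug is well clear. Next I descend gently.

```bash
python3 -m inch '[[0.003,-0.002,0.014,0,0],[0.003,-0.002,0.014,0,0],[0.002,-0.001,0.012,0,0],[0,0,0.005,0,0],[0,0,0,0,0]]'
python3 -c "from h import *;go(501.5,166.5,40)"
```

```text
time_s: 2.28
eef_pos: [499.8, 165.5, 53.9]
ee_rot: [-0.0, 0.651, 0.759, -0.003]
force: [0.5, -0.2, 0.1]
grip_width: 0.001
t 2.2833 pos [499.8 165.5  53.9] F [ 0.5 -0.2  0.1] w 0.0009194284467560051 tool shift [ 0.8  1.9 13.9] xang 98.8
```

```bash
python3 -m inch '[[0,0.001,0.004,0,0],[0,0.001,0.004,0,0],[0,0,0.003,0,0],[0,0,0.002,0,0],[0,0,0,0,0]]'
python3 -c "from h import *;go(501.5,166.5,38)"
```

```text
time_s: 2.7
eef_pos: [503.3, 166.7, 43.1]
ee_rot: [0.001, 0.651, 0.759, -0.001]
force: [-0.1, 0.3, 0.4]
grip_width: -0.0
t 2.7 pos [503.3 166.7  43.1] F [-0.1  0.3  0.4] w -0.0004737422055988083 tool shift [ 0.1 -1.8  5.1] xang 98.8
```

```bash
python3 -m inch '[[0,0,0.002,0,0],[0,0,0.002,0,0],[0,0,0.001,0,0],[0,0,0.001,0,0],[0,0,0.001,0,0]]'
python3 -c "from h import *;go(501.5,166.5,38)"
```

```text
time_s: 3.12
eef_pos: [503.7, 166.7, 37.4]
ee_rot: [0.002, 0.651, 0.759, -0.001]
force: [-3.4, -0.6, 9.4]
grip_width: 0.001
t 3.1167 pos [503.7 166.7  37.4] F [-3.4 -0.6  9.4] w 0.0007852346753553548 tool shift [ 0.2 -2.2 -0.6] xang 98.8
```

```bash
python3 -m inch '[[0.003,0,0.0005,0,0],[0.004,0,0.0005,0,0],[0.004,0,0.0005,0,0],[0.004,0,0.0005,0,0],[0.003,0,0.0005,0,0]]'
python3 - <<'E'
from h import *
from rig import capture
go(490,236,37)
im=capture("side");cv2.imwrite("pics/side2.png",im)
print(rect("side",orange(im),(319,190),38))
E
```

```text
time_s: 3.53
eef_pos: [500.9, 183.7, 38.0]
ee_rot: [0.002, 0.651, 0.759, -0.002]
force: [-3.1, -1.8, 7.6]
grip_width: -0.002
t 3.5333 pos [500.9 183.7  38. ] F [-3.1 -1.8  7.6] w -0.0015096457450974588 tool shift [53.4 -2.8  0.7] xang 98.8
((500.30645751953125, 181.97622680664062), (74.01163482666016, 84.4089584350586), 9.00466251373291)
```

The cover moved about 17 mm with the fingertips, so I'll carry on.

```bash
python3 -m inch '[[0.004,0,0.0007,0,0],[0.004,0,0.0007,0,0],[0.004,0,0.0007,0,0],[0.004,0,0.0007,0,0],[0.004,0,0.0007,0,0]]'; python3 -m inch '[[0.004,0,0.0007,0,0],[0.004,0,0.0007,0,0],[0.004,0,0.0007,0,0],[0.003,0,0.0007,0,0],[0.002,0,0.0007,0,0]]'
python3 - <<'E'
from h import *
from rig import capture
go(490,236,37)
im=capture("side");cv2.imwrite("pics/side3.png",im)
print(rect("side",orange(im),(315,175),38))
E
```

```text
time_s: 4.0
eef_pos: [497.8, 203.4, 37.6]
ee_rot: [0.003, 0.65, 0.76, -0.002]
force: [-3.8, -1.4, 9.5]
grip_width: 0.002
time_s: 4.42
eef_pos: [495.0, 220.6, 37.5]
ee_rot: [0.004, 0.65, 0.76, -0.003]
force: [-4.3, -2.5, 8.9]
grip_width: 0.001
t 4.4167 pos [495.  220.6  37.5] F [-4.3 -2.5  8.9] w 0.0010673011669855097 tool shift [16.  -2.6  0.4] xang 98.9
((494.30572509765625, 217.84146118164062), (73.52286529541016, 84.12771606445312), 8.220293045043945)
```

```bash
python3 -m inch '[[0.004,0,0.0007,0,0],[0.004,0,0.0007,0,0],[0.003,0,0.0007,0,0],[0.003,0,0.0007,0,0],[0.003,0,0.0007,0,0]]'; python3 -m inch '[[0.002,0,0.0007,0,0],[0.002,0,0.0007,0,0],[0.002,0,0.0007,0,0],[0.001,0,0.0005,0,0],[0,0,0,0,0]]'
python3 - <<'E'
from h import *
from rig import capture
go(490,236,37)
im=capture("side");cv2.imwrite("pics/side4.png",im)
print(rect("side",orange(im),(312,170),38))
E
```

```text
time_s: 4.88
eef_pos: [492.5, 237.3, 37.6]
ee_rot: [0.005, 0.65, 0.76, -0.003]
force: [-0.4, -6.8, 8.9]
grip_width: 0.001
time_s: 5.3
eef_pos: [493.5, 241.8, 38.6]
ee_rot: [0.008, 0.649, 0.761, -0.004]
force: [-2.8, 0.4, 5.8]
grip_width: 0.001
t 5.3 pos [493.5 241.8  38.6] F [-2.8  0.4  5.8] w 0.000504968099060479 tool shift [-5.1 -4.4  1.7] xang 99.0
((491.5117492675781, 235.45608520507812), (74.01737213134766, 84.07594299316406), 8.218412399291992)
```

Force along the drag rose to 6.8 N and then slipped, so the cover is at its end stop. Now I lift straight up and check.

```bash
python3 -m inch '[[0,0,-0.005,0,0],[0,0,-0.01,0,0],[0,0,-0.02,0,0],[0,0,-0.03,0,0],[0,0,-0.03,0,0]]';python3 -m inch '[[-0.01,-0.03,-0.02,0,0],[-0.01,-0.03,-0.01,0,0],[-0.01,-0.03,0,0,0],[0,-0.02,0,0,0],[0,0,0,0,0]]'
python3 - <<'E'
from h import *
from rig import capture
go(490,236,37)
for n,a,b in(("top",(260,202),(284,201)),("side",(312,170),(317,188))):
    im=capture(n);cv2.imwrite(f"pics/{n}5.png",im)
    print(n,"cover",rect(n,orange(im),a,40))
    d=cv2.absdiff(im,cv2.imread(f"pics/{n}0.png")).max(2)
    for w,(u,v) in (("mug",(345,118)),("clip",(450,188))) if n=="top" else (("mug",(397,213)),("clip",(346,310))):
        print(n,w,"changed px",(d[v-25:v+25,u-40:u+40]>40).sum())
E
```

```text
time_s: 5.77
eef_pos: [490.1, 242.5, 133.4]
ee_rot: [0.005, 0.649, 0.76, -0.008]
force: [0.9, -0.3, 0.3]
grip_width: -0.003
time_s: 6.18
eef_pos: [385.1, 195.4, 174.5]
ee_rot: [0.01, 0.649, 0.76, -0.002]
force: [0.7, -0.1, 0.7]
grip_width: 0.002
t 6.1833 pos [385.1 195.4 174.5] F [ 0.7 -0.1  0.7] w 0.0018037187619841756 tool shift [ 26.  108.6 138.2] xang 99.0
top cover ((489.4116516113281, 237.2451629638672), (73.06852722167969, 81.2170639038086), 9.215920448303223)
top mug changed px 0
top clip changed px 0
side cover ((491.8351135253906, 235.08612060546875), (73.84227752685547, 84.48443603515625), 9.050999641418457)
side mug changed px 0
side clip changed px 0
```

View pics/side5.png

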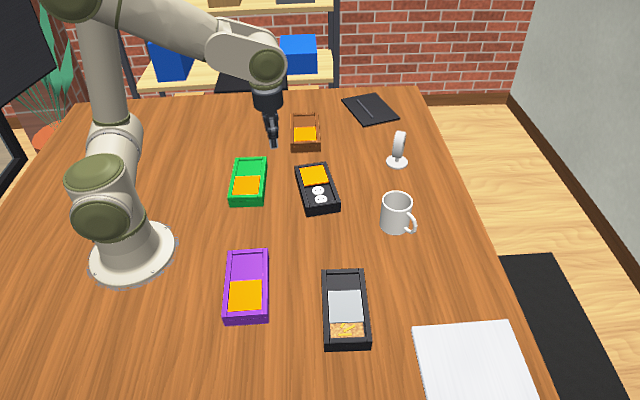

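The picture shows both sockets uncovered at about (319,193) and the cover in the bay at (314,175). The arm is clear.

```bash
python3 -c "from rig import finish_job;print(finish_job())"
```

```text
the job is handed in; nothing more can be done
None
```

The orange cover on the black box is fully open and both sockets are uncovered. I pressed down on it with the shut fingertips (about 9 N) and dragged it into the empty bay. I stopped when the force jumped and the fingertips slipped, then lifted clear and handed in at about 6.3 s.

- **Cover:** it started about 10 mm open and moved roughly 70–71 mm in both camera views. Its centre ended about 39 mm past the box centre, which is where the end stop should be. The top and side cameras disagree by about 2 mm, which is within their calibration.
- **Grey cover and mug:** neither changed in either camera view between the first and last pictures.
- **Arm:** it finished clear of everything, with only sensor noise on the force reading. No check failed.

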